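# Gauge the vial pucks and pull the undersized one

## Task

One of the two white vial pucks has the right bush inside and the other an undersized one, and you cannot tell by looking: try them with the steel plug gauge from its stand, pressing only gently and feeling about for the bore before you call one bad, because the bushes float. Leave the gauge standing fully home in the puck it passes, with that puck upright where it stands, and put the other puck upright in the shallow metal reject tray. Leave the other bottles and things on the counter alone.

Things in the scene. Friction and masses are not known exactly. Their poses are not given: they have to be found in the camera images.
- gauge: steel go gauge, about 0.22 kg, starts standing in its stand; origin at the centre of the nose's flat end, z up along its axis. From the origin up: plain round pin 18 mm in diameter with a 1 mm chamfer at the nose, up to 42 mm; round collar 36 mm across from 42 to 48 mm; square dark grip 20 x 20 mm, its flats along the gauge's x and y, from 48 to 94 mm.
- puck_a: the first white plastic vial puck standing loose on the mat: a plain cylinder 54 mm across, 50 mm tall, about 0.22 kg; origin at the centre of its underside, z up (yaw means nothing). With the gauge fully home, the collar rests on the puck's top and the nose is 8 mm above this origin. If the bore is too small, or right but out of line, the nose stops on the bush, 38 mm above this origin.
- puck_b: the second of two like pucks: white plastic vial puck standing loose on the mat: a plain cylinder 54 mm across, 50 mm tall, about 0.22 kg; origin at the centre of its underside, z up (yaw means nothing). With the gauge fully home, the collar rests on the puck's top and the nose is 8 mm above this origin. If the bore is too small, or right but out of line, the nose stops on the bush, 38 mm above this origin.
- puck_a_mouth (a point): centre of the round mouth in puck_a's top, z up. The mouth is 27 mm wide, 10 mm deep. In a wider chamber below sits a loose steel bush, 32 mm across, 32 mm tall, its top 12 mm below this point. It cannot come out but floats sideways: its bore starts 2.5 to 4 mm off the puck's axis, any way. One puck's bush has a 20 mm bore, the other's 14 mm, at random. Chamber floor: 44 mm below this point.
- puck_b_mouth (a point): centre of the round mouth in puck_b's top, z up. The mouth is 27 mm wide, 10 mm deep. In a wider chamber below sits a loose steel bush, 32 mm across, 32 mm tall, its top 12 mm below this point. It cannot come out but floats sideways: its bore starts 2.5 to 4 mm off the puck's axis, any way. One puck's bush has a 20 mm bore, the other's 14 mm, at random. Chamber floor: 44 mm below this point.
- stand: fixed grey gauge stand, a block 70 x 70 x 52 mm with an upright 23 mm hole in the middle of its top; origin at the centre of its underside. The gauge starts in the hole with its collar resting on the top, nose 10 mm above the counter.
- tray: fixed reject tray of bare metal, open above, 140 x 140 mm outside, walls 4 mm thick and 20 mm high, floor 4 mm thick; origin at the centre of its underside, x and y along its sides.
- mat: thin black rubber work mat fixed to the counter, 320 x 420 mm, 3 mm thick, on which the two pucks and the small vial stand; origin at the centre of its underside
- vial: bystander: a small amber vial, 26 mm across and 55 mm tall, standing between the two pucks
- bottle_tall: bystander: white medicine bottle, 52 mm across, 95 mm tall
- bottle_amber: bystander: amber medicine bottle with a paper label, 56 mm across, 85 mm tall
- carton: bystander: cardboard carton 50 x 90 x 60 mm
- cap: bystander: loose white bottle cap, 38 mm across, 14 mm tall
- jar: bystander: squat white jar, 60 mm across, 60 mm tall
Things that resemble listed ones, but are neither listed nor needed, are in the scene too. Leave any black or orange look-alike of the puck_a alone.

How it is judged:
On the way, in this order (a step that is already met when the one before it is completed fails the run):
1. the gauge is lifted out of its stand (z of gauge in the frame of stand above 0.055 m), for 0.1 s.
2. the gauge has gone fully home in a puck (((z of gauge in the frame of puck_a below 0.013 m and horizontal distance between gauge and puck_a below 0.008 m and height (world z) of gauge below 0.023 m) or (z of gauge in the frame of puck_b below 0.013 m and horizontal distance between gauge and puck_b below 0.008 m and height (world z) of gauge below 0.023 m))), for 0.2 s.
At the end, for the whole second after the job is handed in: The gauge stands home in one puck (nose under 13 mm above its underside, within 8 mm of its axis, tilt under 0.2 rad); that puck is upright, within 50 mm of its start; the other stands upright on the tray floor, its centre within 50 mm of the tray centre along each side; all at rest (((z of gauge in the frame of puck_a below 0.013 m and horizontal distance between gauge and puck_a below 0.008 m and height (world z) of gauge below 0.023 m and angle between gauge's own z axis and vertical below 0.2 rad and angle between puck_a's own z axis and vertical below 0.1 rad and height (world z) of each of puck_a, puck_b below 0.01 m and distance of puck_a from where it was at the start of the episode below 0.05 m and x of puck_b in the frame of tray between -0.05 and 0.05 m and y of puck_b in the frame of tray between -0.05 and 0.05 m and angle between puck_b's own z axis and vertical below 0.15 rad and linear speed of puck_b below 0.02 m/s) or (z of gauge in the frame of puck_b below 0.013 m and horizontal distance between gauge and puck_b below 0.008 m and height (world z) of gauge below 0.023 m and angle between gauge's own z axis and vertical below 0.2 rad and angle between puck_b's own z axis and vertical below 0.1 rad and height (world z) of each of puck_b, puck_a below 0.01 m and distance of puck_b from where it was at the start of the episode below 0.05 m and x of puck_a in the frame of tray between -0.05 and 0.05 m and y of puck_a in the frame of tray between -0.05 and 0.05 m and angle between puck_a's own z axis and vertical below 0.15 rad and linear speed of puck_a below 0.02 m/s)) and linear speed of gauge below 0.02 m/s); the robot touches nothing.
It fails at once if a puck is pressed onto the mat with more than 40 N (contact force between any of puck_a, puck_b and mat above 40 N).
It fails at once if a puck is tipped over (angle between any of puck_a, puck_b's own z axis and vertical above 0.6 rad).
It fails at once if a bystander is moved more than 30 mm (distance of any of vial, bottle_tall, bottle_amber, carton, cap, jar from where it was at the start of the episode above 0.03 m).
It also fails if it takes over 72 s, if anything falls off the work surface, if the arm or the gripper's body presses on something with over 40 N, if the wrist force passes 120 N, or if a joint passes its speed limit or range.

## Robot

A 6-joint arm with a two-finger parallel gripper is mounted at the origin on the work surface. World frame = base frame: x ahead of the robot, y to its left, z up, the work surface at z = 0. Lengths are in m, angles in rad, forces in N, time in s.
With the tool pointing down it reaches from about 0.25 to 0.775 m from the base axis. Payload 4 kg.
Tool frame: the origin (TCP) lies on the centre line of the jaws, within the pads' length; the fingertips stand 17 mm ahead of it and the grasp point (between the pads) lies 2 mm behind it; z points along the fingers, y is the line along which they close (so a half turn about z gives the same grasp; the last joint's range is limited). The gripper opens to 94 mm and grips with 3 to 60 N. Pads are 16 mm wide; open, the fingers measure 119 mm over their backs; the gripper's body (75 mm by 177 mm) begins 78 mm behind the grasp point.
Start: joints at [-1.327, 0.087, 1.371, -0, 1.684, -0.103], TCP at [0.187, -0.517, 0.223] pointing down, gripper open.
Joint ranges: [-3.1, 3.1], [-0.76, 2.03], [0.27, 2.55], [-1.08, 4.22], [0.17, 2.65], [-2.57, 2.57]. Speed limits (rad/s): [2.79, 2.79, 3.14, 3.14, 3.14, 3.14].

## Interface

Orientations are given as [roll, pitch, yaw] about the fixed x, y, z axes, in that order (R = Rz(yaw) Ry(pitch) Rx(roll)).
In Python, from bench import robot gives the robot as it stands.
- The arm moves only by the tool servo_tool, never from a script. Its argument "plan" is a list of rows, each a list of 7 numbers: the shift along the tool's x, y, z normalised to -1 to 1, where 1 is 0.1 m, then the turn, a rotation vector about the tool's x, y, z normalised to -1 to 1, where 1 is pi/2 rad, then the finger opening in mm, from 0 to 94. In form: [[x, y, z, ax, ay, az, gripper], ...]. A call has 1 to 12 rows; each row is the pose to reach, as a shift and turn from the pose commanded when the call began, along the tool's axes at that moment; what a row does not reach only later rows make up. A row lasts 1/12 s, in which the tool goes at most 41.7 mm and 7.16 degrees, less where a joint would pass 70% of its speed; a pose out of reach is approached as far as the arm can. A call with a number of a shift or a turn outside -1 to 1 is refused whole. A call with a gripper value outside its range is refused whole. The fingers move at their own pace and stop on an object; the grip force is fixed at half the most. Time passes only in rows, so rows that repeat a pose let the fingers close. It gives the time, the measured TCP pose, the force, the opening and the grip force at its end, in the units of the state.
- robot.get_obs(): the state, without advancing time (a new reading comes with each control period).
- robot.snapshot(name): name is "scene" or "top" or "wrist"; returns the picture (400x640x3 uint8, red, green, blue); there is no depth.
- robot.camera_params(name): a dict with "camera_matrix" (3x3 intrinsics, pixels), "rvec" (rotation vector, rad) and "tvec" (3), from world to camera coordinates, as OpenCV has them; the wrist camera has in their place "tool_from_camera" (4x4, takes a point from camera to tool coordinates, whose origin is the TCP and whose axes are the flange's). Camera axes: x right, y down, z forward; pixel columns grow to the right and rows downward; lengths in m; the calibration is good to about 2 mm. A picture is of the moment at which its call begins: read the wrist's pose just before it. camera_params takes no time and is no camera call.
- robot.close_job(): hands the job in; it is judged then, once.
Trained networks look in the newest picture that a camera, given by its name, has taken for a name from the list of things; names that differ only in an ending like _2 or _b are one class to them, and where a whole thing is asked for, a point or a joint stands for the part that bears it (a point fixed in the world has none). Each returns a list of dicts, best first, with "conf" (0 to 1); they miss things now and then, are a little off and sometimes report something else, mostly with a low value. They report only what shows in the picture. A call takes as long as a camera call. They do not tell look-alikes from the thing itself.
- robot.find_in(thing, camera): "extent" ([centre column, centre row, width, height] in pixels, round what is visible of it).
The state is a dict: "time": time; "joint_positions": joint angles; "qvel": joint speeds; "joint_torque": joint torques, N m; "tool_pos": TCP position; "ee_rot": TCP orientation; "wrist_force": force on the tool from outside, world axes, zero at the start; "wrist_torque": the same for the moment, N m; "width": finger opening in m; "finger_force": force on a finger pad.
Only numpy, scipy, OpenCV 4.12 (cv2) and the standard library are available. Lean on these libraries where they do the work, as an engineer would, in place of code of your own. Each camera call takes 0.05 s, during which the arm holds its last target. There are 200 camera calls.

## Working session

There is one attempt and no reset: what is moved stays moved. The work goes in short steps, Python scripts to look and compute and a tool call to move; the robot and the scene stay as the last step left them, time stands still between calls to the robot, and variables do not carry over. Pictures are saved under pics/ and viewed, at most 10 in all, crops included, and the job is handed in when it is done.

Besides the shell and the picture viewer there is one more tool, called after "Call:" in YAML: its name, and indented under it one key for each argument. servo_tool: Moves the arm, as the interface text tells. Scaled input: -1 to 1 covers 0.1 m each way for a shift and pi/2 rad each way for a turn. Its arguments: {"type":"object","properties":{"plan":{"type":"array","items":{"type":"array","items":{"type":"number"}}}},"required":["plan"]}

```bash
mkdir -p pics; cat > h.py <<'E'
import numpy as np, cv2
from bench import robot
from scipy.spatial.transform import Rotation as R
def snap(c,f=None):
    im=robot.snapshot(c)
    if f: cv2.imwrite('pics/'+f,im[:,:,::-1])
    return im
def cam(c):
    p=robot.camera_params(c); K=np.array(p['camera_matrix'],float)
    if c=='wrist':
        o=robot.get_obs(); T=np.eye(4); T[:3,:3]=R.from_euler('xyz',o['ee_rot']).as_matrix(); T[:3,3]=o['tool_pos']
        T=T@np.array(p['tool_from_camera']); return K,T[:3,:3],T[:3,3]
    Rm=cv2.Rodrigues(np.array(p['rvec'],float))[0]; t=np.array(p['tvec'],float).ravel()
    return K,Rm.T,-Rm.T@t
def back(c,uv,z):
    K,Rc,o=cam(c); d=Rc@np.linalg.solve(K,[uv[0],uv[1],1]); return o+d*(z-o[2])/d[2]
def proj(c,P):
    K,Rc,o=cam(c); q=K@(Rc.T@(np.array(P)-o)); return q[:2]/q[2]
E
python3 - <<'E'
from h import *
o=robot.get_obs(); print(o)
for c in ['scene','top']:
    snap(c,c+'0.png'); print(c,cam(c)[2])
    for t in ['gauge','puck_a','stand','tray','mat','vial','bottle_tall','jar','cap','carton','bottle_amber','puck_a_mouth']:
        print(c,t,[(np.round(d['extent']).tolist(),round(d['conf'],2)) for d in robot.find_in(t,c)][:5])
E
```

```text
{'time': 0.0, 'joint_positions': array([-1.32711956e+00,  8.79312717e-02,  1.37222447e+00, -1.80644785e-05,
        1.68358002e+00, -1.03105097e-01]), 'qvel': array([-0.00026938,  0.00036028, -0.00144551,  0.00073438, -0.00057245,
        0.00147917]), 'joint_torque': array([ 8.32769583e-04, -3.40177953e+01, -3.02423644e+01,  7.16791023e-02,
        3.30221909e-02, -1.72293089e-04]), 'tool_pos': array([ 0.18679628, -0.51677617,  0.22133221]), 'ee_rot': array([-3.13945908e+00, -2.02715584e-04,  3.46779631e-01]), 'wrist_force': array([0.66363157, 0.11603837, 0.11294066]), 'wrist_torque': array([-0.00693017, -0.00116072,  0.04505425]), 'finger_force': 0.0, 'width': 0.0941606637229702}
scene [ 1.0558348  -0.39889274  0.75173149]
scene gauge [([151.0, 259.0, 17.0, 26.0], 0.61)]
scene puck_a [([343.0, 185.0, 19.0, 26.0], 0.7), ([422.0, 136.0, 17.0, 22.0], 0.69), ([311.0, 135.0, 21.0, 24.0], 0.67), ([263.0, 238.0, 27.0, 28.0], 0.6)]
scene stand [([159.0, 275.0, 52.0, 52.0], 0.9)]
scene tray [([301.0, 231.0, 210.0, 163.0], 0.71)]
scene mat [([300.0, 232.0, 211.0, 162.0], 0.94)]
scene vial [(
[... 631 characters left out ...]
, 213.0, 25.0, 21.0], 0.88), ([296.0, 214.0, 20.0, 18.0], 0.66), ([263.0, 292.0, 21.0, 22.0], 0.64), ([347.0, 213.0, 156.0, 114.0], 0.58), ([389.0, 205.0, 26.0, 20.0], 0.55)]
top stand []
top tray [([230.0, 225.0, 46.0, 52.0], 0.61), ([473.0, 233.0, 13.0, 16.0], 0.25)]
top mat [([348.0, 214.0, 149.0, 116.0], 0.98)]
top vial [([279.0, 132.0, 21.0, 20.0], 0.72)]
top bottle_tall []
top jar [([231.0, 150.0, 26.0, 20.0], 0.84), ([396.0, 127.0, 22.0, 24.0], 0.32)]
top cap []
top carton [([468.0, 149.0, 36.0, 26.0], 0.73)]
top bottle_amber [([397.0, 128.0, 26.0, 26.0], 0.83)]
top puck_a_mouth [([264.0, 294.0, 25.0, 23.0], 0.86), ([298.0, 213.0, 21.0, 20.0], 0.72), ([180.0, 216.0, 27.0, 22.0], 0.6)]
```

View pics/top0.png

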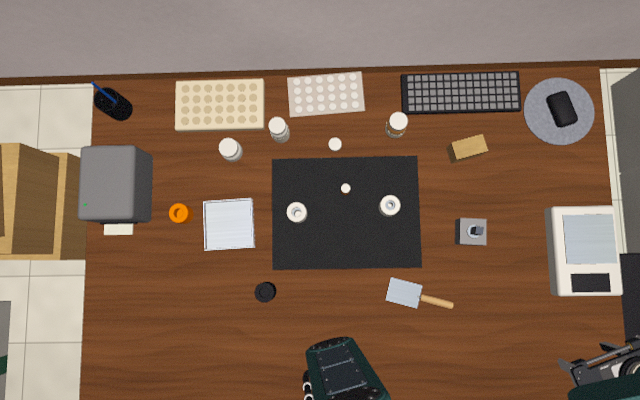

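View pics/scene0.png

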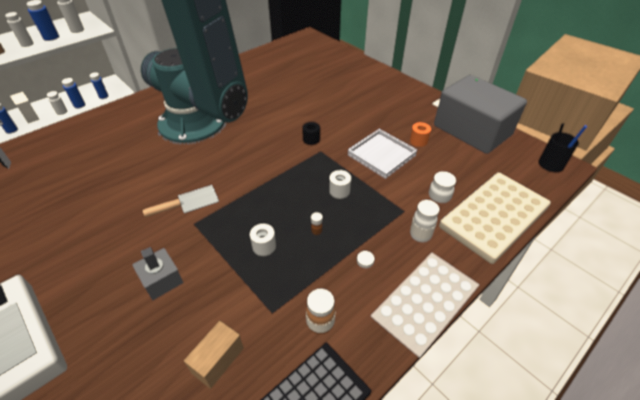

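The top view shows white pucks at (297,212) and (390,205), and the gauge in its stand at (474,232). The tray is at (229,224). Things that could be taken for a puck:
- Orange ring at (179,213)
- Black ring at (264,292)
- Cap at (335,144)
- Bottle lids at (230,148), (278,128) and (398,122)

I choose the two white ones on the mat. Next I'll measure and check them in one crop.

```bash
python3 - <<'E'
from h import *
im=cv2.imread('pics/top0.png')
for n,uv,z in [('puckL',(297,212.5),.053),('puckR',(390,205),.053),('gauge top',(476,230),.104),('vial',(346,188),.058),('tray',(229,224),.01),('matc',(347.5,213),.003),('black',(264,292),.05),('cap',(335,144),.014),('spat',(404,293),.01)]:
    print(n,back('top',uv,z).round(4))
def comp(x0,y0,x1,y1,f):
    c=im[y0:y1,x0:x1].astype(int); m=f(c).astype(np.uint8); n,l,s,ce=cv2.connectedComponentsWithStats(m)
    i=1+np.argmax(s[1:,4]); 
    pts=np.argwhere(l==i)[:,::-1].astype(np.float32)
    return ce[i]+[x0,y0],s[i],cv2.minAreaRect(pts)
w=lambda c:c.min(2)>110
for n,b in [('L',(280,195,315,230)),('R',(372,188,408,222)),('tray',(195,190,262,258))]: print(n,comp(*b,w))
print(comp(450,212,492,250,lambda c:(abs(c[:,:,0]-c[:,:,2])<25)&(c.max(2)>70)))
crop=np.vstack([np.hstack([cv2.resize(im[192:232,277:317],(300,300),interpolation=3),cv2.resize(im[185:225,370:410],(300,300),interpolation=3)]),cv2.resize(im[212:252,432:512],(600,300),interpolation=3)])
cv2.imwrite('pics/crop.png',crop)
print(robot.camera_params('wrist'))
E
```

```text
puckL [0.5348 0.1296 0.053 ]
puckR [ 0.5499 -0.1247  0.053 ]
gauge top [ 0.4743 -0.3362  0.104 ]
vial [ 0.5987 -0.006   0.058 ]
tray [0.5105 0.3274 0.01  ]
matc [ 0.5354 -0.0101  0.003 ]
black [0.3217 0.2216 0.05  ]
cap [0.7343 0.021  0.014 ]
spat [ 0.3096 -0.1599  0.01  ]
L (array([296.33232628, 211.6223565 ]), array([  6,   7,  21,  20, 331], dtype=int32), ((16.0, 16.5), (19.0, 20.0), 90.0))
R (array([389.74085366, 204.63414634]), array([  8,   7,  21,  21, 328], dtype=int32), ((17.500001907348633, 16.5), (19.798988342285156, 19.798988342285156), 45.0))
tray (array([228.12998815, 223.85934413]), array([   8,    8,   52,   53, 2531], dtype=int32), ((33.10973358154297, 33.804298400878906), (50.70445251464844, 50.65688705444336), 87.27368927001953))
(array([472.30428135, 231.39143731]), array([  9,   6,  27,  27, 654], dtype=int32), ((22.0, 19.0), (26.0, 26.0), 90.0))
{'camera_matrix': array([[306.734542  ,   0.        , 315.09531079],
       [  0.        , 306.734542  , 198.29337787],
       [  0.        ,   0.        ,   1.        ]]), 'tool_from_camera': array([[ 5.64743266e-04, -9.64082861e-01, -2.65601052e-01,
         7.77451744e-02],
       [ 9.99999752e-01,  4.32933270e-04,  5.54815501e-04,
         6.92135946e-04],
       [-4.19900583e-04, -2.65601300e-01,  9.64082866e-01,
        -1.62736128e-01],
       [ 0.00000000e+00,  0.00000000e+00,  0.00000000e+00,
         1.00000000e+00]])}
```

View pics/crop.png

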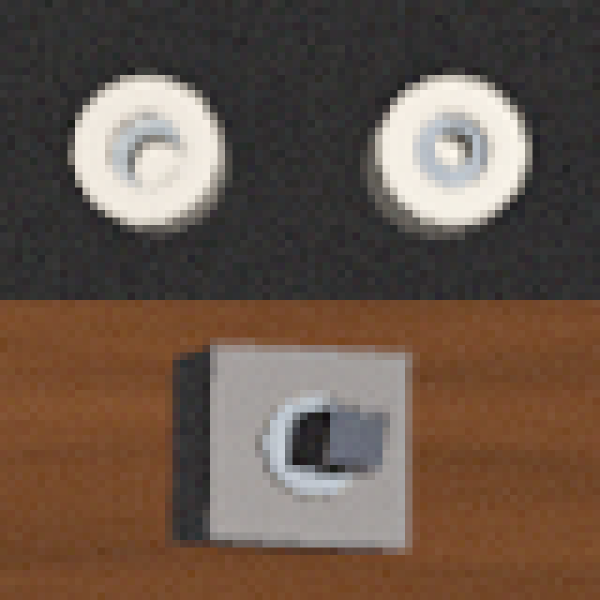

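The crop confirms two white pucks with steel bushes inside, the left at (296,212) and the right at (390,205), and the gauge with its square grip in the grey stand. The left bore looks wider, so I'll try that one first. Now I'll move over the gauge.

Call:
servo_tool:
  plan:
    - [0.4,-0.1,0,0,0,0,94]
    - [0.8,-0.2,0,0,0,0,94]
    - [1,-0.23,0,0,0,0,94]

```text
time: 1.55
tool_pos: [0.2755, -0.4596, 0.2227]
ee_rot: [-3.141, -0.002, 0.348]
wrist_force: [-0.6, 0.5, 0.1]
width: 0.0941
finger_force: 0.0
```

Call:
servo_tool:
  plan:
    - [0.4,-0.1,0,0,0,0,94]
    - [0.8,-0.2,0,0,0,0,94]
    - [1,-0.23,0,0,0,0,94]

```text
time: 1.8
tool_pos: [0.3623, -0.4033, 0.2228]
ee_rot: [-3.141, -0.002, 0.35]
wrist_force: [0.0, -0.9, 0.8]
width: 0.0939
finger_force: 0.0
```

Call:
servo_tool:
  plan:
    - [0.4,-0.1,0,0,0,0.06,94]
    - [0.8,-0.2,0,0,0,0.12,94]
    - [1,-0.23,0,0,0,0.2,94]
    - [1,-0.23,0,0,0,0.22,94]
    - [1,-0.23,0,0,0,0.22,94]
    - [1,-0.23,0,0,0,0.22,94]

```text
time: 2.3
tool_pos: [0.4457, -0.3503, 0.2224]
ee_rot: [3.141, 0.0, 0.003]
wrist_force: [0.2, 0.0, 0.3]
width: 0.0938
finger_force: 0.0
```

```bash
python3 - <<'E'
from h import *
o=robot.get_obs(); print(o['time'],o['tool_pos'],o['ee_rot'])
im=snap('wrist','w1.png'); print(robot.find_in('gauge','wrist'),robot.find_in('stand','wrist'))
E
```

```text
2.3 [ 0.44568481 -0.35029367  0.22238651] [3.14148114e+00 3.75498009e-04 2.86608613e-03]
[{'extent': [308.0, 160.4, 34.0, 37.1], 'conf': 0.76}] [{'extent': [310.9, 157.2, 69.3, 67.7], 'conf': 0.66}]
```

View pics/w1.png

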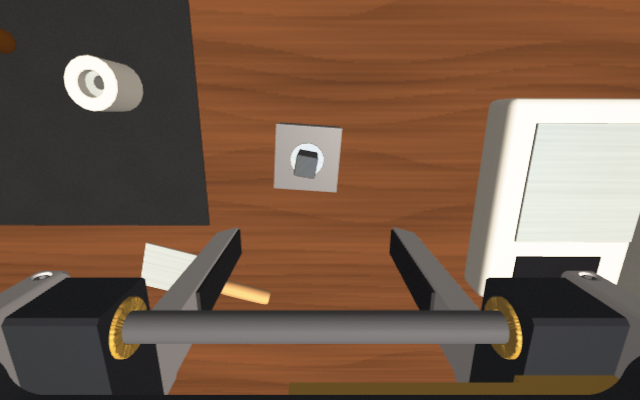

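The wrist picture shows the stand centred near (307,158), the grip top near (306,169) and turned a few degrees. The right puck is at (92,82). Next I'll refine the positions.

```bash
python3 - <<'E'
from h import *
im=cv2.imread('pics/w1.png'); c=im[115:205,260:355].astype(int)
# grip top: dark bluish grey inside; stand: light neutral
hsv=cv2.cvtColor(im[115:205,260:355],cv2.COLOR_BGR2HSV)
sm=((c.max(2)-c.min(2))<45)
n,l,s,ce=cv2.connectedComponentsWithStats(sm.astype(np.uint8)); i=1+np.argmax(s[1:,4])
r=cv2.minAreaRect(np.argwhere(l==i)[:,::-1].astype(np.float32)); print('stand',np.add(r[0],(260,115)),r[1],r[2])
cen=np.add(r[0],(260,115)); print(back('wrist',cen,.052))
for th in (60,80,100,120):
  g=(c.max(2)<130)&(c.max(2)>th)&(l==i)
  n,l2,s2,_=cv2.connectedComponentsWithStats(g.astype(np.uint8)); j=1+np.argmax(s2[1:,4])
  q=cv2.minAreaRect(np.argwhere(l2==j)[:,::-1].astype(np.float32)); cg=np.add(q[0],(260,115)); print(th,s2[j],'grip',cg,q[1],q[2],back('wrist',cg,.104))
cv2.imwrite('pics/c1.png',cv2.resize(im[115:205,260:355],None,fx=6,fy=6,interpolation=0))
print(back('wrist',(89,82),.053))
E
```

```text
stand [306.71827698 156.94416046] (66.40225219726562, 66.04600524902344) 4.085616588592529
[ 0.47776261 -0.34252783  0.052     ]
60 [ 34  38  24  26 436] grip [305.29512405 165.95610046] (20.8132266998291, 22.279926300048828) 12.094757080078125 [ 0.47648335 -0.34255836  0.104     ]
80 [ 34  40  24  24 420] grip [305.00800323 166.45600128] (20.750713348388672, 20.929597854614258) 10.304845809936523 [ 0.4760171 -0.3422894  0.104    ]
100 [ 34  40  24  24 413] grip [304.97147369 166.4949646 ] (20.73838233947754, 20.912168502807617) 10.007980346679688 [ 0.47598073 -0.34225534  0.104     ]
120 [ 35  42  22  22 298] grip [305.78780365 166.99024582] (18.857622146606445, 19.765579223632812) 12.094757080078125 [ 0.47551941 -0.34300705  0.104     ]
[ 0.55390761 -0.12156022  0.053     ]
```

View pics/c1.png

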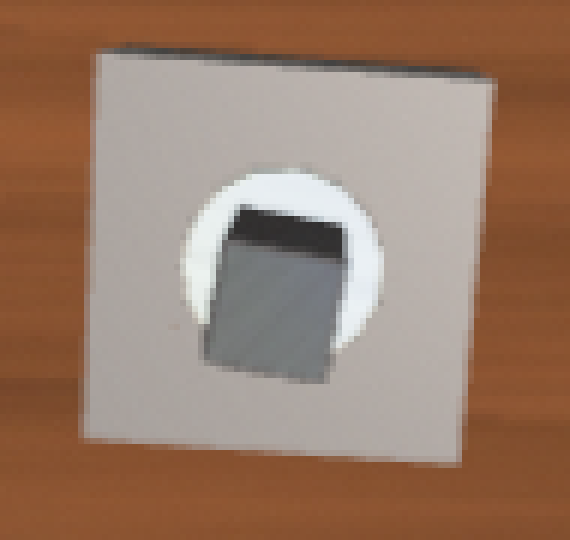

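Call:
servo_tool:
  plan:
    - [0.3,-0.08,0.3,0,0,0.07,60]
    - [0.31,-0.08,0.65,0,0,0.11,60]
    - [0.31,-0.08,0.9,0,0,0.11,60]
    - [0.31,-0.08,1,0,0,0.11,60]
    - [0.31,-0.08,1,0,0,0.11,60]

```text
time: 2.87
tool_pos: [0.4745, -0.3415, 0.119]
ee_rot: [-3.138, 0.006, -0.172]
wrist_force: [0.3, -0.5, -0.4]
width: 0.0639
finger_force: 0.0
```

```bash
python3 - <<'E'
from h import *
o=robot.get_obs(); print(o['time'],o['tool_pos'],o['ee_rot'],o['width'])
im=snap('wrist','w2.png')
for n,P in [('est gauge',(.4765,-.3425,.104)),('tcp',o['tool_pos'])]: print(n,proj('wrist',P))
cv2.imwrite('pics/w2c.png',cv2.resize(im[150:370,190:430,::-1],None,fx=2.5,fy=2.5))
E
```

```text
2.8667 [ 0.47448602 -0.34151966  0.11897268] [-3.13811225  0.00598907 -0.17223039] 0.06390990907481806
est gauge [314.04546797 240.12510349]
tcp [312.87815476 253.65406359]
```

View pics/w2c.png

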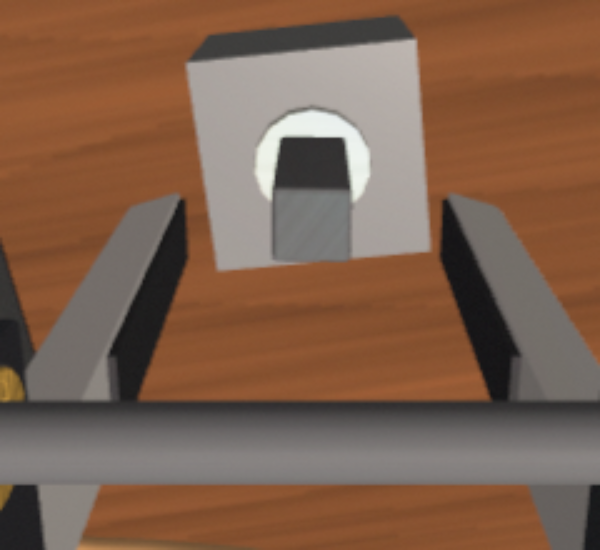

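The grip top is centred at (314.8,239.6) and squared to the jaws, within a pixel of the prediction. I'll descend and close.

Call:
servo_tool:
  plan:
    - [0.01,0,0.2,0,0,0,50]
    - [0.01,0,0.37,0,0,0,40]
    - [0.01,0,0.37,0,0,0,30]
    - [0.01,0,0.37,0,0,0,10]
    - [0.01,0,0.37,0,0,0,10]
    - [0.01,0,0.37,0,0,0,10]
    - [0.01,0,0.37,0,0,0,10]
    - [0.01,0,0.37,0,0,0,10]
    - [0.01,0,0.37,0,0,0,10]

```text
time: 3.67
tool_pos: [0.4787, -0.3429, 0.088]
ee_rot: [3.14, -0.003, -0.171]
wrist_force: [-0.4, 2.6, 6.1]
width: 0.0198
finger_force: 30.0
```

Call:
servo_tool:
  plan:
    - [0,0,-0.2,0,0,0,10]
    - [0,0,-0.5,0,0,-0.05,10]
    - [0,0,-0.8,0,0,-0.11,10]
    - [0,0,-1,0,0,-0.11,10]
    - [0,0,-1,0,0,-0.11,10]
    - [0,0,-1,0,0,-0.11,10]

```text
time: 4.17
tool_pos: [0.478, -0.3431, 0.1864]
ee_rot: [3.139, -0.002, 0.001]
wrist_force: [-0.0, 0.2, -2.2]
width: 0.0198
finger_force: 30.0
```

Call:
servo_tool:
  plan:
    - [0,-0.15,0,0,0,0,10]
    - [0,-0.4,0,0,0,0,10]
    - [0,-0.7,0,0,0,0,10]
    - [0,-1,0,0,0,0,10]

```text
time: 4.5
tool_pos: [0.4758, -0.24, 0.1819]
ee_rot: [-3.138, 0.005, 0.0]
wrist_force: [0.0, 0.9, -1.9]
width: 0.0196
finger_force: 30.0
```

Call:
servo_tool:
  plan:
    - [0,-0.33,0,0,0,0,10]
    - [0,-0.66,0,0,0,0,10]
    - [0,-1,0,0,0,0,10]

```text
time: 4.75
tool_pos: [0.4753, -0.1397, 0.1823]
ee_rot: [-3.139, 0.005, 0.001]
wrist_force: [0.5, 0.5, -1.3]
width: 0.02
finger_force: 30.0
```

Call:
servo_tool:
  plan:
    - [0,-0.33,0,0,0,0,10]
    - [0,-0.66,0,0,0,0,10]
    - [0,-1,0,0,0,0,10]

```text
time: 5.0
tool_pos: [0.4749, -0.0399, 0.1824]
ee_rot: [-3.14, 0.005, 0.001]
wrist_force: [0.2, -0.4, -1.2]
width: 0.0196
finger_force: 30.0
```

Call:
servo_tool:
  plan:
    - [0,-0.33,0,0,0,0,10]
    - [0,-0.66,0,0,0,0,10]
    - [0,-1,0,0,0,0,10]

```text
time: 5.25
tool_pos: [0.4746, 0.0597, 0.1824]
ee_rot: [-3.142, 0.005, 0.001]
wrist_force: [0.9, -0.5, -1.8]
width: 0.0199
finger_force: 30.0
```

Call:
servo_tool:
  plan:
    - [0,-0.3,0,0,0,0,10]
    - [0,-0.55,0,0,0,0,10]
    - [0,-0.73,0,0,0,0,10]
    - [0,-0.73,0,0,0,0,10]
    - [0,-0.73,0,0,0,0,10]
    - [0,-0.73,0,0,0,0,10]

```text
time: 5.75
tool_pos: [0.4757, 0.1301, 0.1836]
ee_rot: [3.14, 0.003, 0.001]
wrist_force: [0.7, -0.3, -2.6]
width: 0.0197
finger_force: 30.0
```

```bash
python3 - <<'E'
from h import *
o=robot.get_obs(); print(o['time'],o['tool_pos'],o['ee_rot'],o['width'],o['finger_force'],o['wrist_force'])
im=snap('wrist','w3.png'); print('puck',robot.find_in('puck_a','wrist')); print(robot.find_in('puck_a_mouth','wrist')); print('g',robot.find_in('gauge','wrist'))
print(proj('wrist',(.5348,.1296,.053)), proj('wrist',o['tool_pos']+[0,0,-.078]))
E
```

```text
5.75 [0.47574933 0.13011239 0.18363125] [3.14036713e+00 3.36612168e-03 1.38819673e-03] 0.019714378086067092 29.999316930770874 [ 0.74731518 -0.26184966 -2.60280068]
puck [{'extent': [18.0, 123.3, 32.5, 53.7], 'conf': 0.96}, {'extent': [568.8, 114.8, 93.5, 62.1], 'conf': 0.72}, {'extent': [311.1, 127.3, 54.3, 57.3], 'conf': 0.66}]
[{'extent': [18.2, 121.8, 36.4, 52.5], 'conf': 0.83}, {'extent': [310.5, 130.8, 56.6, 59.8], 'conf': 0.66}]
g [{'extent': [316.5, 246.7, 47.7, 82.2], 'conf': 0.91}]
[314.29230312 135.75629242] [313.57920461 212.63376827]
```

View pics/w3.png

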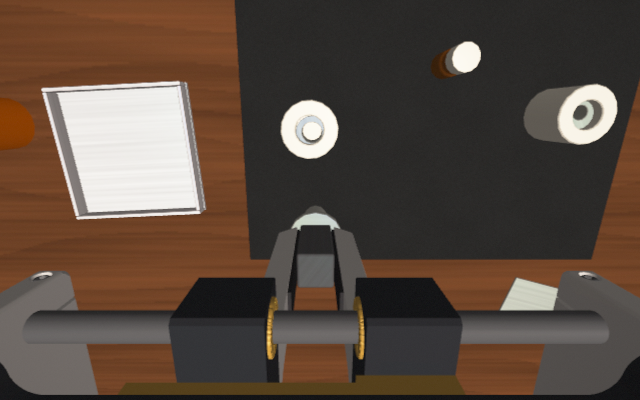

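This shows the left puck top at about (309,128) with a wide bright bore at (312,131). The tray centre is near (124,150), and the gauge is held with its collar at (316,215). The right puck, at (587,113), shows a narrower bore.

```bash
cat >> h.py <<'E'
def circ(im,b,f,z):
    x0,y0,x1,y1=b; m=f(im[y0:y1,x0:x1].astype(int)).astype(np.uint8)
    cs=max(cv2.findContours(m,cv2.RETR_EXTERNAL,cv2.CHAIN_APPROX_NONE)[0],key=cv2.contourArea)
    e=cv2.fitEllipse(cs); u=np.add(e[0],(x0,y0)); return u,e[1],e[2],back('wrist',u,z).round(4)
E
python3 - <<'E'
from h import *
im=cv2.imread('pics/w3.png')
for t in (170,200,225): print('L',circ(im,(270,90,350,170),lambda c:c.min(2)>t,.053))
for t in (200,225): print('R',circ(im,(550,75,630,155),lambda c:c.min(2)>t,.053))
# bore: print a row of grey values through it
print(im[131,285:340].min(1)); print(im[105:155,311].min(1))
for n,u in [('tray',[(43,90),(187,82),(205,213),(77,218)])]:
    print([back('wrist',p,.02)[:2].round(4).tolist() for p in u])
print('collar'); 
for r in (212,218,224): print(r,im[r,280:352].min(1).tolist())
E
```

```text
L (array([309.2062912 , 129.00490952]), (55.65096664428711, 57.094444274902344), 170.70497131347656, array([0.541 , 0.1344, 0.053 ]))
L (array([309.16408157, 129.02397537]), (54.99205780029297, 56.52104568481445), 177.8164520263672, array([0.541 , 0.1344, 0.053 ]))
L (array([309.17573929, 129.03859711]), (54.039222717285156, 55.654537200927734), 173.47792053222656, array([0.541 , 0.1344, 0.053 ]))
R (array([587.54251862, 113.88167191]), (49.69121551513672, 63.508060455322266), 41.907230377197266, array([ 0.5547, -0.1237,  0.053 ]))
R (array([587.72240829, 113.99321747]), (48.46651840209961, 62.1022834777832), 42.83396530151367, array([ 0.5546, -0.1239,  0.053 ]))
[240 239 239 239 240 240 240 240 236 220 179 180 202 205 212 210 179 160
 226 241 241 241 242 242 242 242 242 241 242 242 242 242 242 242 242 232
 176 152 186 207 238 243 243 243 243 243 243 243 244 244 244 238 190  70
  41]
[242 242 242 242 242 242 242 242 239 221 178 202 212 211 211 209 216 225
 242 242 242 242 242 242 242 242 242 242 242 241 242 242 241 241 230 100
  80 115 158 150 216 241 242 241 241 241 241 241 240 241]
[... 341 characters left out ...]
39, 41, 40, 40, 40, 39, 41, 41, 40]
218 [42, 40, 41, 42, 41, 41, 40, 43, 40, 39, 43, 42, 43, 43, 42, 45, 56, 68, 81, 122, 174, 199, 203, 202, 202, 203, 204, 203, 203, 204, 204, 204, 203, 203, 204, 203, 204, 204, 204, 204, 203, 205, 204, 203, 204, 204, 204, 204, 203, 203, 192, 155, 111, 83, 69, 51, 39, 38, 40, 39, 39, 39, 39, 39, 40, 40, 41, 38, 40, 40, 39, 40]
224 [42, 43, 40, 41, 40, 40, 40, 42, 43, 41, 40, 42, 60, 123, 180, 198, 199, 199, 200, 200, 196, 190, 187, 185, 184, 184, 184, 184, 185, 185, 185, 185, 186, 186, 186, 186, 187, 188, 188, 186, 187, 188, 187, 187, 188, 188, 187, 188, 187, 191, 200, 204, 204, 203, 205, 205, 195, 153, 83, 42, 39, 38, 39, 38, 40, 39, 39, 39, 38, 39, 39, 40]
```

```bash
python3 - <<'E'
from h import *
from scipy.optimize import least_squares
im=cv2.imread('pics/w3.png'); g=im.min(2).astype(int) if 0 else im.astype(int).min(2)
print('bore',back('wrist',(312,131),.041))
print(g[196:232,315].tolist())
E2=[]
for r in range(214,228):
    w=np.where(g[r,285:350]>130)[0]
    if len(w): E2.append((r,285+w[0],285+w[-1])); 
print(E2)
o=robot.get_obs(); p=o['tool_pos']
a=np.linspace(0,2*np.pi,120)
for dx in (-.004,-.002,0,.002,.004):
  c=[proj('wrist',p+[dx+.018*np.cos(t),.018*np.sin(t),-.078+.048]) for t in a[::4]]
  n=[proj('wrist',p+[dx+.008*np.cos(t),.008*np.sin(t),-.078]) for t in a[::4]]
  c=np.array(c);n=np.array(n); print(dx,'collar top row',c[:,1].min(),'cols',c[:,0].min(),c[:,0].max(),'nose toprow',n[:,1].min(),'col',n[:,0].mean())
E
```

```text
bore [0.53854969 0.13186614 0.041     ]
[38, 39, 41, 39, 38, 40, 42, 39, 43, 54, 72, 74, 74, 72, 73, 73, 109, 182, 204, 203, 203, 201, 203, 204, 206, 204, 203, 205, 186, 73, 39, 38, 38, 38, 37, 38]
[(214, np.int64(308), np.int64(323)), (215, np.int64(304), np.int64(327)), (216, np.int64(302), np.int64(328)), (217, np.int64(301), np.int64(330)), (218, np.int64(300), np.int64(331)), (219, np.int64(298), np.int64(332)), (220, np.int64(297), np.int64(334)), (221, np.int64(296), np.int64(335)), (222, np.int64(295), np.int64(336)), (223, np.int64(294), np.int64(336)), (224, np.int64(294), np.int64(337)), (225, np.int64(293), np.int64(337)), (226, np.int64(293), np.int64(338)), (227, np.int64(292), np.int64(339))]
-0.004 collar top row 214.14796701701542 cols 287.5830139868352 340.62688432394145 nose toprow 207.24638947767727 col 314.28662030714446
-0.002 collar top row 211.2659598046206 cols 287.5125629200207 340.69284105841786 nose toprow 204.91116059334277 col 314.2852697187118
0 collar top row 208.36874430247303 cols 287.44174791564393 340.7591372401668 nose toprow 202.56601431068572 col 314.2839134417285
0.002 collar top row 205.45619981138495 cols 287.37056614634787 340.8257754964043 nose toprow 200.21088731851364 col 314.282551440178
0.004 collar top row 202.5282043515567 cols 287.2990147554128 340.8927584815279 nose toprow 197.84571576559253 col 314.28118367773885
```

Call:
servo_tool:
  plan:
    - [0.2,-0.01,0,0,0,0,10]
    - [0.45,-0.02,0.1,0,0,0,10]
    - [0.65,-0.03,0.25,0,0,0,10]
    - [0.65,-0.03,0.4,0,0,0,10]
    - [0.65,-0.03,0.45,0,0,0,10]
    - [0.65,-0.03,0.45,0,0,0,10]
    - [0.65,-0.03,0.45,0,0,0,10]

```text
time: 6.53
tool_pos: [0.5417, 0.1331, 0.1406]
ee_rot: [3.141, 0.001, 0.001]
wrist_force: [-0.3, -0.4, -1.3]
width: 0.0196
finger_force: 30.0
```

Call:
servo_tool:
  plan:
    - [0,0,0.06,0,0,0,10]
    - [0,0,0.12,0,0,0,10]
    - [0,0,0.16,0,0,0,10]
    - [0,0,0.18,0,0,0,10]
    - [0,0,0.2,0,0,0,10]
    - [0,0,0.22,0,0,0,10]
    - [0,0,0.23,0,0,0,10]
    - [0,0,0.23,0,0,0,10]

```text
time: 7.2
tool_pos: [0.5427, 0.1336, 0.1188]
ee_rot: [-3.141, -0.002, 0.001]
wrist_force: [-0.9, 0.4, 3.3]
width: 0.0197
finger_force: 30.0
```

Call:
servo_tool:
  plan:
    - [-0.01,0,0.01,0,0,0,10]
    - [-0.02,0,0.02,0,0,0,10]
    - [-0.02,0,0.04,0,0,0,10]
    - [-0.02,0,0.04,0,0,0,10]

```text
time: 7.53
tool_pos: [0.5429, 0.1338, 0.1184]
ee_rot: [-3.141, -0.009, 0.001]
wrist_force: [-1.2, -0.4, 13.1]
width: 0.0195
finger_force: 30.0
```

Call:
servo_tool:
  plan:
    - [0,0,-0.04,0,0,0,10]
    - [-0.02,0,-0.03,0,0,0,10]
    - [-0.03,0.0,-0.02,0,0,0,10]
    - [-0.03,0.01,-0.02,0,0,0,10]
    - [-0.03,0.02,-0.02,0,0,0,10]
    - [-0.03,0.02,-0.02,0,0,0,10]

```text
time: 8.03
tool_pos: [0.5364, 0.1316, 0.1143]
ee_rot: [-3.141, 0.002, 0.001]
wrist_force: [0.7, 1.5, -2.4]
width: 0.0198
finger_force: 30.0
```

It dropped past the bush top with no force, so it's in the bore. I'll lower it further.

Call:
servo_tool:
  plan:
    - [0,0,0.04,0,0,0,10]
    - [0,0,0.08,0,0,0,10]
    - [0,0,0.12,0,0,0,10]
    - [0,0,0.16,0,0,0,10]
    - [0,0,0.16,0,0,0,10]
    - [0,0,0.16,0,0,0,10]

```text
time: 8.53
tool_pos: [0.5366, 0.1315, 0.0987]
ee_rot: [3.141, 0.001, 0.001]
wrist_force: [0.4, 1.4, -2.7]
width: 0.0199
finger_force: 30.0
```

Call:
servo_tool:
  plan:
    - [0,0,0.03,0,0,0,10]
    - [0,0,0.06,0,0,0,10]
    - [0,0,0.08,0,0,0,10]
    - [0,0,0.1,0,0,0,10]
    - [0,0,0.11,0,0,0,10]
    - [0,0,0.11,0,0,0,10]

```text
time: 9.03
tool_pos: [0.537, 0.1314, 0.089]
ee_rot: [3.141, -0.0, 0.001]
wrist_force: [-1.5, -1.4, 1.7]
width: 0.0194
finger_force: 30.0
```

Collar contact comes at z=0.089, as expected for fully home. I'll release and rise.

Call:
servo_tool:
  plan:
    - [0,0,0,0,0,0,10]
    - [0,0,0,0,0,0,10]
    - [0,0,0,0,0,0,25]
    - [0,0,0,0,0,0,40]
    - [0,0,0,0,0,0,50]
    - [0,0,0,0,0,0,60]
    - [0,0,-0.2,0,0,0,60]
    - [0,0,-0.5,0,0,0,70]
    - [0,0,-0.8,0,0,0,80]
    - [0,0,-0.8,0,0,0,90]
    - [0,0,-0.8,0,0,0,90]

```text
time: 9.95
tool_pos: [0.5385, 0.1317, 0.171]
ee_rot: [-3.141, -0.005, 0.001]
wrist_force: [-0.4, -0.2, -0.3]
width: 0.0749
finger_force: 0.0
```

```bash
python3 - <<'E'
from h import *
o=robot.get_obs(); print(o['time'],o['tool_pos'],o['ee_rot'],o['width'])
im=snap('wrist','w4.png'); s=snap('scene')
cv2.imwrite('pics/c4.png',np.hstack([cv2.resize(im[140:340,200:440,::-1],(480,400)),cv2.resize(s[190:270,220:280,::-1],(300,400),interpolation=3)]))
for P in [(.535,.130,.105),(.535,.130,.059)]: print(proj('wrist',P))
print(cam('wrist')[2])
E
```

```text
9.95 [0.53852295 0.13173441 0.17096624] [-3.14091715e+00 -5.49055345e-03  1.22116818e-03] 0.07489318018164534
[316.09819531 219.89522401]
[315.9230635  203.16173502]
[0.61473971 0.1309998  0.32995921]
```

View pics/c4.png

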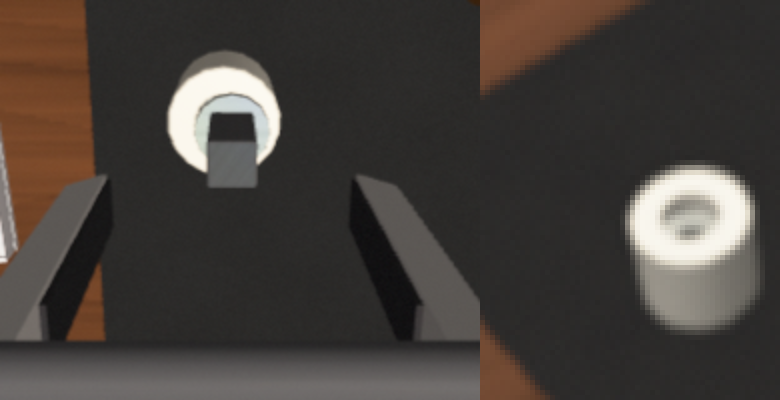

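The gauge stands home: its collar is flush on the left puck's top, with no gap, at (232,120) in the crop. Next is the other puck.

Call:
servo_tool:
  plan:
    - [-0.05,0.3,0,0,0,0,94]
    - [-0.1,0.65,0,0,0,0,94]
    - [-0.2,1,0,0,0,0,94]

```text
time: 10.3
tool_pos: [0.5161, 0.0309, 0.1658]
ee_rot: [3.141, 0.004, 0.003]
wrist_force: [0.1, -1.4, -0.2]
width: 0.0938
finger_force: 0.0
```

Call:
servo_tool:
  plan:
    - [-0.1,0.33,0,0,0,0,94]
    - [-0.2,0.66,0,0,0,0,94]
    - [-0.2,1,0,0,0,0,94]

```text
time: 10.55
tool_pos: [0.4946, -0.0693, 0.1662]
ee_rot: [-3.14, 0.005, 0.002]
wrist_force: [0.5, -0.8, -0.5]
width: 0.0938
finger_force: 0.0
```

Call:
servo_tool:
  plan:
    - [-0.1,0.3,0,0,0,0,94]
    - [-0.2,0.56,0,0,0,0,94]
    - [-0.2,0.56,0,0,0,0,94]
    - [-0.2,0.56,0,0,0,0,94]
    - [-0.2,0.56,0,0,0,0,94]

```text
time: 10.97
tool_pos: [0.4768, -0.1239, 0.167]
ee_rot: [-3.14, 0.002, 0.001]
wrist_force: [-0.1, 0.6, 0.1]
width: 0.0942
finger_force: 0.0
```

```bash
python3 - <<'E'
from h import *
o=robot.get_obs(); print(o['time'],o['tool_pos'],o['ee_rot'],o['width'])
snap('wrist','w5.png'); im=cv2.imread('pics/w5.png')
u=proj('wrist',(.553,-.124,.053)).astype(int); print(u, robot.find_in('puck_a','wrist'))
for t in (180,215): print(circ(im,(u[0]-45,max(u[1]-45,0),u[0]+45,u[1]+45),lambda c:c.min(2)>t,.053))
E
```

```text
10.9667 [ 0.47676907 -0.12393153  0.16697518] [-3.14003474e+00  2.30544811e-03  9.46616061e-04] 0.09420322424080516
[315 116] [{'extent': [312.7, 116.5, 61.4, 64.1], 'conf': 0.78}, {'extent': [47.5, 132.2, 95.1, 62.7], 'conf': 0.62}]
(array([312.12705612, 114.85199356]), (61.347755432128906, 63.377079010009766), 179.0869903564453, array([ 0.5542, -0.1211,  0.053 ]))
(array([312.22418976, 114.90711975]), (61.10729217529297, 62.902645111083984), 179.96304321289062, array([ 0.5542, -0.1212,  0.053 ]))
```

Call:
servo_tool:
  plan:
    - [0.25,-0.02,0,0,0,0,94]
    - [0.55,-0.03,0,0,0,0,94]
    - [0.77,-0.03,0,0,0,0,94]
    - [0.77,-0.03,0.2,0,0,0,94]
    - [0.77,-0.03,0.45,0,0,0,94]
    - [0.77,-0.03,0.6,0,0,0,94]
    - [0.77,-0.03,0.75,0,0,0,94]
    - [0.77,-0.03,0.85,0,0,0,94]

```text
time: 11.73
tool_pos: [0.5538, -0.1196, 0.0811]
ee_rot: [-3.14, 0.003, 0.004]
wrist_force: [-0.3, -0.7, -1.0]
width: 0.0942
finger_force: 0.0
```

Call:
servo_tool:
  plan:
    - [0,0,0.2,0,0,0,94]
    - [0,0,0.4,0,0,0,94]
    - [0,0,0.47,0,0,0,94]
    - [0,0,0.47,0,0,0,94]

```text
time: 12.07
tool_pos: [0.5528, -0.1202, 0.0341]
ee_rot: [-3.14, 0.005, 0.002]
wrist_force: [-0.1, -0.2, -0.8]
width: 0.0939
finger_force: 0.0
```

Call:
servo_tool:
  plan:
    - [0,0,0,0,0,0,70]
    - [0,0,0,0,0,0,55]
    - [0,0,0,0,0,0,45]
    - [0,0,0,0,0,0,45]
    - [0,0,0,0,0,0,45]
    - [0,0,0,0,0,0,45]
    - [0,0,0,0,0,0,45]
    - [0,0,-0.2,0,0,0,45]
    - [0,0,-0.5,0,0,0,45]
    - [0,0,-0.9,0,0,0,45]
    - [0,0,-1,0,0,0,45]
    - [0,0,-1,0,0,0,45]

```text
time: 13.07
tool_pos: [0.5567, -0.1223, 0.1405]
ee_rot: [3.139, -0.008, 0.001]
wrist_force: [-0.2, -0.8, -2.6]
width: 0.0547
finger_force: 30.0
```

Call:
servo_tool:
  plan:
    - [0,-0.1,-0.2,0,0,0,45]
    - [0,-0.3,-0.4,0,0,0,45]
    - [0,-0.6,-0.6,0,0,0,45]
    - [0,-1,-0.6,0,0,0,45]

```text
time: 13.4
tool_pos: [0.5553, -0.0227, 0.1978]
ee_rot: [3.14, -0.003, -0.003]
wrist_force: [1.0, 0.8, -1.7]
width: 0.0542
finger_force: 30.0
```

Call:
servo_tool:
  plan:
    - [-0.03,-0.33,0,0,0,0,45]
    - [-0.06,-0.66,0,0,0,0,45]
    - [-0.1,-1,0,0,0,0,45]

```text
time: 13.65
tool_pos: [0.5426, 0.0798, 0.1928]
ee_rot: [3.141, 0.005, 0.001]
wrist_force: [0.7, 0.2, -3.6]
width: 0.0542
finger_force: 30.0
```

Call:
servo_tool:
  plan:
    - [-0.03,-0.33,0,0,0,0,45]
    - [-0.06,-0.66,0,0,0,0,45]
    - [-0.1,-1,0,0,0,0,45]

```text
time: 13.9
tool_pos: [0.5324, 0.1796, 0.1925]
ee_rot: [3.14, 0.005, 0.001]
wrist_force: [0.2, 0.2, -2.3]
width: 0.0543
finger_force: 30.0
```

Call:
servo_tool:
  plan:
    - [-0.03,-0.33,0,0,0,0,45]
    - [-0.06,-0.66,0,0,0,0,45]
    - [-0.1,-1,0,0,0,0,45]

```text
time: 14.15
tool_pos: [0.5223, 0.2794, 0.1924]
ee_rot: [3.139, 0.005, 0.001]
wrist_force: [0.4, 0.5, -2.5]
width: 0.0547
finger_force: 30.0
```

Call:
servo_tool:
  plan:
    - [-0.05,-0.25,0,0,0,0,45]
    - [-0.1,-0.5,0,0,0,0,45]
    - [-0.1,-0.5,0,0,0,0,45]
    - [-0.1,-0.5,0,0,0,0,45]

```text
time: 14.48
tool_pos: [0.5122, 0.3291, 0.1925]
ee_rot: [3.138, 0.005, 0.004]
wrist_force: [0.4, -0.5, -2.7]
width: 0.0544
finger_force: 30.0
```

```bash
python3 - <<'E'
from h import *
o=robot.get_obs(); print(o['time'],o['tool_pos'],o['ee_rot'],o['width'])
im=snap('wrist'); t=snap('top','t6.png')
w=cv2.resize(im[:,:,::-1],(480,300)); s=cv2.resize(t[160:260,170:330,::-1],(480,300),interpolation=3)
cv2.imwrite('pics/c6.png',np.vstack([w,s]))
for P in [(.513,.328,.02)]: print(proj('wrist',P)*.75)
E
```

```text
14.4833 [0.51217239 0.32907219 0.19246438] [3.13830173 0.00525845 0.00381259] 0.05436441556157983
[235.2567528  138.99285544]
```

View pics/c6.png

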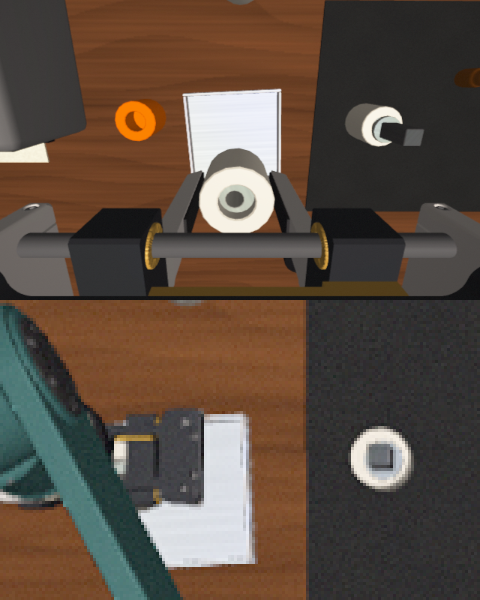

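The puck is held over the tray, with the tray's far edge spanning (185–281,95) in the upper half and its centre under the jaws. The gauge still stands in the left puck. I'll lower it now.

Call:
servo_tool:
  plan:
    - [0,0,0.2,0,0,0,45]
    - [0,0,0.5,0,0,0,45]
    - [0,0,0.8,0,0,0,45]
    - [0,0,1,0,0,0,45]

```text
time: 14.92
tool_pos: [0.5127, 0.326, 0.0925]
ee_rot: [3.139, 0.004, -0.001]
wrist_force: [-0.7, 0.1, -4.2]
width: 0.0548
finger_force: 30.0
```

Call:
servo_tool:
  plan:
    - [0,0,0.2,0,0,0,45]
    - [0,0,0.36,0,0,0,45]
    - [0,0,0.45,0,0,0,45]
    - [0,0,0.5,0,0,0,45]
    - [0,0,0.53,0,0,0,45]
    - [0,0,0.55,0,0,0,45]
    - [0,0,0.55,0,0,0,45]

```text
time: 15.5
tool_pos: [0.5144, 0.3285, 0.0422]
ee_rot: [-3.141, -0.001, 0.001]
wrist_force: [-0.6, 0.4, -3.1]
width: 0.0544
finger_force: 30.0
```

Call:
servo_tool:
  plan:
    - [0,0,0.02,0,0,0,45]
    - [0,0,0.04,0,0,0,45]
    - [0,0,0.06,0,0,0,45]
    - [0,0,0.06,0,0,0,45]
    - [0,0,0.06,0,0,0,45]

```text
time: 15.92
tool_pos: [0.5146, 0.3289, 0.038]
ee_rot: [-3.141, -0.002, 0.001]
wrist_force: [-2.2, -1.8, 4.7]
width: 0.0542
finger_force: 30.0
```

Floor contact is about 7 N. I'll release and retreat.

Call:
servo_tool:
  plan:
    - [0,0,0,0,0,0,60]
    - [0,0,0,0,0,0,74]
    - [0,0,0,0,0,0,74]
    - [0,0,0,0,0,0,74]
    - [0,0,0,0,0,0,74]
    - [0,0,-0.2,0,0,0,74]
    - [0,0,-0.5,0,0,0,74]
    - [0,0,-0.8,0,0,0,74]
    - [0,0,-1,0,0,0,74]
    - [0,0,-1,0,0,0,74]

```text
time: 16.75
tool_pos: [0.5166, 0.33, 0.1417]
ee_rot: [-3.137, -0.01, 0.001]
wrist_force: [1.1, 0.5, 1.0]
width: 0.0736
finger_force: 0.0
```

Call:
servo_tool:
  plan:
    - [-0.4,0,-0.3,0,0,0,74]
    - [-0.8,0,-0.5,0,0,0,74]
    - [-1,0,-0.5,0,0,0,74]
    - [-1,0,-0.5,0,0,0,74]
    - [-1,0,-0.5,0,0,0,74]

```text
time: 17.17
tool_pos: [0.4128, 0.3285, 0.1851]
ee_rot: [3.141, -0.0, 0.003]
wrist_force: [0.5, -0.3, 0.4]
width: 0.0737
finger_force: 0.0
```

```bash
python3 - <<'E'
from h import *
o=robot.get_obs(); print(o['time'],o['tool_pos'],o['ee_rot'],o['width'])
im=snap('wrist'); t=snap('scene')
cv2.imwrite('pics/c7.png',np.vstack([cv2.resize(im[:,:,::-1],(480,300)),cv2.resize(t[90:240,240:480,::-1],(480,300),interpolation=3)]))
E
```

```text
17.1667 [0.41282191 0.32848709 0.18506231] [ 3.14147793e+00 -4.84199697e-04  2.87256449e-03] 0.07368861541046834
```

View pics/c7.png

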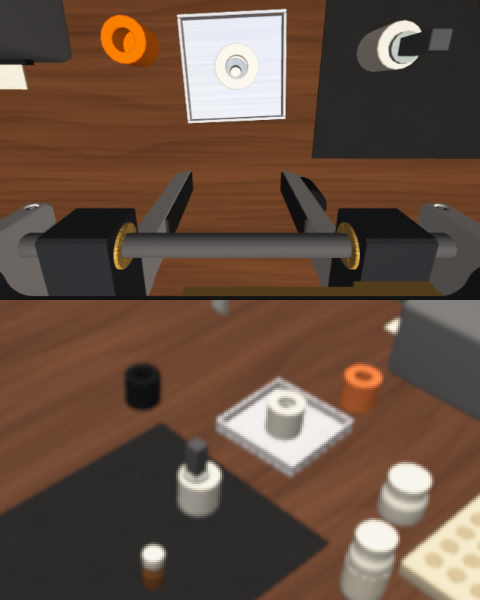

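The rejected puck stands upright at the tray centre, at (236,66) in the upper half. In the lower half the gauge stands home in the left puck at (198,480). The robot is clear of everything, so I'm handing in.

```bash
python3 -c "
from bench import robot
print(robot.close_job())"
```

```text
the job is handed in; nothing more can be done
None
```

The job is handed in after about 17 s of robot time: the left puck passed and holds the gauge fully home where it stands, and the other puck is upright in the reject tray, not gauged because only one could pass.

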